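# Move the seasonings to the new rack in reverse order

### The arm

A 6-joint arm with a two-finger parallel gripper is mounted at the origin on the work surface. World frame = base frame: x ahead of the robot, y to its left, z up, the work surface at z = 0. Lengths are in m, angles in degrees, forces in N, time in s.
With the tool pointing down it reaches from about 0.4 to 0.825 m from the base axis. Payload 7 kg.
Tool frame: the origin (TCP) lies between the finger pads; the fingertips stand ctrl.nose_length ahead of it and the grasp point (between the pads) lies 2 mm behind it (ctrl.nose_length is the distance from the TCP to the fingertips, in m); z points along the fingers, y is the line along which they close (so a half turn about z gives the same grasp; the last joint's range is limited). The gripper opens to 88 mm and grips with 3 to 60 N. Pads are 19 mm wide; open, the fingers measure 130 mm over their backs; the gripper's body (78 mm by 193 mm) begins 47 mm behind the grasp point.
Start: joints at [81.767, 20.546, 0.682, 0, -70.136, -16.507], TCP at [0.282, 0.613, 0.244] pointing down, gripper open.
Joint ranges: [-176.03, 176.03], [-82.01, 121.73], [-58.28, 71.71], [-173.87, 95.51], [-174.79, -0.11], [-173.66, 173.66]. Speed limits (degrees/s): [136.94, 136.94, 172.46, 180, 180, 180].

### API

Orientations are given as [roll, pitch, yaw] about the fixed x, y, z axes, in that order (R = Rz(yaw) Ry(pitch) Rx(roll)).
In Python, from plant import ctrl gives the robot as it stands.
- The arm moves only by the tool apply_moves, never from a script. Its argument "commands" is a list of rows, each a list of 3 entries, a list of its own where there are three numbers: the shift along the world's x, y, z in cm, then the turn about the world's z in rad, then the closure, from 0 (fully open) to 1 (shut). In form: [[[x, y, z], turn, jaw], ...]. A call has 1 to 20 rows; each row is the pose to reach, as a shift and turn from the pose commanded when the call began; what a row does not reach only later rows make up. A row lasts 1/12 s, in which the tool goes at most 41.7 mm and 7.16 degrees, less where a joint would pass 70% of its speed; a pose out of reach is approached as far as the arm can. A call with a gripper value outside its range is refused whole. The fingers move at their own pace and stop on an object; the grip force is fixed at half the most. Time passes only in rows, so rows that repeat a pose let the fingers close. It gives the time, the measured TCP pose, the force, the opening and the grip force at its end, in the units of the state.
- ctrl.get_obs(): the state, without advancing time (a new reading comes with each control period).
- ctrl.snapshot(name): name is "scene" or "top" or "wrist"; returns a dict with "img" (400x640x3 uint8, red, green, blue), "fx", "fy", "cx", "cy" (pixels), "T" (4x4, takes a point from camera to world coordinates). Camera axes: x right, y up, looking along -z (the intrinsics and any distortion apply to the point x, -y, -z); pixel columns grow to the right and rows downward; lengths in m; the calibration is good to about 2 mm. A picture is of the moment at which its call begins. There is no depth.
- ctrl.close_job(): hands the job in; it is judged then, once.
Trained networks look in a picture, given as the dict that the camera call returned (one of the last four; its "shot" number tells which), for a name from the list of things; names that differ only in an ending like _2 or _b are one class to them, and where a whole thing is asked for, a point or a joint stands for the part that bears it (a point fixed in the world has none). Each returns a list of dicts, best first, with "score" (0 to 1); they miss things now and then, are a little off and sometimes report something else, mostly with a low value. They report only what shows in the picture. A call takes as long as a camera call. They do not tell look-alikes from the thing itself.
- ctrl.search_frame(picture, target): "at" ([column, row] in pixels, amid what is visible of it).
- ctrl.spot_point(picture, target): "at" ([column, row] in pixels: a listed point, or the origin of a listed thing).
The state is a dict: "clock": time; "joint_pos": joint angles; "qvel": joint speeds; "tau": joint torques, N m; "tool_pos": TCP position; "orientation": TCP orientation; "force": force on the tool from outside, world axes, zero at the start; "moment": the same for the moment, N m; "opening": finger opening in m; "gripper_force": force on a finger pad.
Only numpy, scipy, OpenCV 4.12 (cv2) and the standard library are available. Lean on these libraries where they do the work, as an engineer would, in place of code of your own. Each camera call takes 0.05 s, during which the arm holds its last target. There are 200 camera calls.

### The job

The new rack will be used from the opposite side of the worktop, so move the four seasonings out of the old rack into the four square recesses of the new one in reverse order: seen from the robot, what stands furthest left in the old rack goes furthest right in the new one, the second from the left goes second from the right, and so on. Leave each one standing upright and flat on the floor of its recess, and tip none of them over on the way.

Things in the scene. Friction and masses are not known exactly. Their poses are not given: they have to be found in the camera images.
- old_rack: Old rack, fixed: a dark wooden board 104 x 364 x 10 mm with four separate pale blocks in a row on it, 84 mm from centre to centre, holding the four things. It may stand left or right of the new rack. Origin: centre of the board's underside, at worktop height; its y axis runs along the row to the robot's left (never turned more than about 15 degrees), x away from the robot. The places are at y = +126, +42, -42, -126 mm, x = 0; things stand 16 mm above the worktop.
- new_rack: New rack, fixed and empty: one pale wooden board 92 x 352 x 18 mm with four equal square recesses 68 x 68 mm, 8 mm deep (floor 10 mm above the worktop, rim 18 mm). Origin: centre of its underside, at worktop height; its y axis runs along the row to the robot's left (never turned more than about 15 degrees), x away from the robot. The recesses are centred at y = +126, +42, -42, -126 mm, x = 0.
- mill: Dark wooden pepper mill: upright cylinder 48 mm across up to 88 mm high, then a steel neck 26 mm across and a wooden head 42 mm across with a small steel nut, 115 mm high in all; about 0.22 kg. Its origin is the centre of its underside, z up.
- jar: Squat round white ceramic jar with a cork stopper as wide as itself: 60 mm across, 71 mm high; about 0.26 kg. Its origin is the centre of its underside, z up.
- tin: Square metal spice tin, aluminium with a dark lid: 46 x 46 mm, 95 mm high; about 0.18 kg. At the start its sides are parallel to the old rack's. Its origin is the centre of its underside, z up.
- caddy: Oblong white caddy with a steel lid and small black tab: 40 mm along its x, 58 mm along its y, 80 mm high (tab to 83 mm); about 0.2 kg. At the start its long side lies along the old rack's row. Its origin is the centre of its underside, z up.
- seat_mill: Fixed wooden block 80 x 80 mm, 14 mm high, one of the four on the old rack's board, with a recess 8 mm deep (round, 55 mm across) in its top, in which its own thing stands at the start. Origin: centre of its underside (10 mm above the worktop), axes parallel to the old rack's; its recess floor is 6 mm above its origin. It stays where it is, so it marks the place its thing came from. The four blocks stand in a different order at every start.
- seat_jar: Fixed wooden block 80 x 80 mm, 14 mm high, one of the four on the old rack's board, with a recess 8 mm deep (round, 67 mm across) in its top, in which its own thing stands at the start. Origin: centre of its underside (10 mm above the worktop), axes parallel to the old rack's; its recess floor is 6 mm above its origin. It stays where it is, so it marks the place its thing came from. The four blocks stand in a different order at every start.
- seat_tin: Fixed wooden block 80 x 80 mm, 14 mm high, one of the four on the old rack's board, with a recess 8 mm deep (square, 53 mm) in its top, in which its own thing stands at the start. Origin: centre of its underside (10 mm above the worktop), axes parallel to the old rack's; its recess floor is 6 mm above its origin. It stays where it is, so it marks the place its thing came from. The four blocks stand in a different order at every start.
- seat_caddy: Fixed wooden block 80 x 80 mm, 14 mm high, one of the four on the old rack's board, with a recess 8 mm deep (oblong, 47 mm along x by 65 mm along y) in its top, in which its own thing stands at the start. Origin: centre of its underside (10 mm above the worktop), axes parallel to the old rack's; its recess floor is 6 mm above its origin. It stays where it is, so it marks the place its thing came from. The four blocks stand in a different order at every start.
Mind the look-alikes: they are no part of the job. What is shaped like the mill but green is not meant.

How it is judged:
By the outcome, as a careful person would: the job done as asked, in the order asked, and still so for the second after the job is handed in, with the robot touching nothing.
It also fails if it takes over 128 s, if anything falls off the work surface, if the arm or the gripper's body presses on something with over 40 N, if the wrist force passes 120 N, or if a joint passes its speed limit or range.

## Working session

There is one attempt and no reset: what is moved stays moved. The work goes in short steps, Python scripts to look and compute and a tool call to move; the robot and the scene stay as the last step left them, time stands still between calls to the robot, and variables do not carry over. Pictures are saved under pics/ and viewed, at most 14 in all, crops included, and the job is handed in when it is done.

Besides the shell and the picture viewer there is one more tool, called after "Call:" as name(argument=value, ...), one argument or row to a line, values as JSON. apply_moves: Moves the arm, as the interface text tells. Its arguments: {"type":"object","properties":{"commands":{"type":"array"}},"required":["commands"]}

```bash
mkdir -p pics; ls
cat > h.py <<'E'
import numpy as np, cv2
from plant import ctrl
def ray(p,uv):
    T=np.array(p["T"]); d=np.array([(uv[0]-p["cx"])/p["fx"],-(uv[1]-p["cy"])/p["fy"],-1.])
    return T[:3,3],T[:3,:3]@d
def at(p,uv,z):
    o,d=ray(p,uv); return (o+d*(z-o[2])/d[2])
def pix(p,X):
    T=np.array(p["T"]); c=T[:3,:3].T@(np.array(X)-T[:3,3]); return np.array([p["cx"]-p["fx"]*c[0]/c[2],p["cy"]+p["fy"]*c[1]/c[2]])
def save(p,n,crop=None,s=1):
    im=p["img"][:,:,::-1]
    if crop: a,b,c,d=crop; im=im[b:d,a:c]
    cv2.imwrite("pics/"+n,cv2.resize(im,None,fx=s,fy=s,interpolation=cv2.INTER_CUBIC))
E
python3 - <<'E'
from h import *
np.set_printoptions(precision=4,suppress=True)
print(ctrl.get_obs(),ctrl.nose_length)
for n in ("top","scene"):
    p=ctrl.snapshot(n); save(p,n+"0.png"); print(n,p.keys(),p["fx"],np.array(p["T"]))
    for t in "old_rack new_rack mill jar tin caddy seat_mill seat_jar seat_tin seat_caddy".split():
        zz=dict(mill=.016,jar=.016,tin=.016,caddy=.016,old_rack=0,new_rack=0).get(t,.01)
        for r in ctrl.spot_point(p,t)[:3]: print(t,round(r["score"],2),np.round(r["at"],1),at(p,r["at"],zz))
E
```

```text
pics
{'clock': 0.0, 'joint_pos': array([ 81.7678,  20.5918,   0.6332,  -0.0202, -70.1343, -16.5084]), 'qvel': array([-0.0303, -0.0144, -0.02  ,  0.0288, -0.0019, -0.0049]), 'tau': array([  0.0005, -58.2717,  29.3062,   6.9975,   0.0069,  -0.0002]), 'tool_pos': array([0.2823, 0.6126, 0.2426]), 'orientation': array([179.9055,  -0.0082, -24.7476]), 'force': array([ 0.5762, -0.2979, -0.8928]), 'moment': array([ 0.0017, -0.0263,  0.0116]), 'gripper_force': 0.0, 'opening': 0.08731196260848417} 0.017
top dict_keys(['img', 'fx', 'fy', 'cx', 'cy', 'T', 'shot']) 458.78730862667345 [[ 0.0152  0.9917 -0.1273  0.3634]
 [-0.9998  0.0135 -0.0145 -0.0602]
 [-0.0127  0.1275  0.9918  1.1924]
 [ 0.      0.      0.      1.    ]]
old_rack 0.88 [390.1 192.1] [ 0.5461 -0.2303  0.    ]
new_rack 0.83 [224.  203.5] [0.51   0.2052 0.    ]
mill 0.96 [482.4 177.9] [ 0.584  -0.4669  0.016 ]
mill 0.67 [438.2 203.3] [ 0.5161 -0.3516  0.016 ]
mill 0.65 [489.2 216.1] [ 0.4848 -0.4813  0.016 ]
jar 0.8 [404.7 196.8] [ 0.5319 -0.2656  0.016 ]
tin 0.88 [375.2 186.6] [ 0.5575 -0.1896  0.016 ]
tin 0.46 [220.6 200.6] [0.515
[... 588 characters left out ...]
   0.      0.      1.    ]]
old_rack 0.7 [269.3 180.3] [ 0.5486 -0.2349  0.    ]
new_rack 0.9 [376.6 247. ] [0.5002 0.2062 0.    ]
mill 0.85 [283.1 146.5] [ 0.4048 -0.3408  0.016 ]
mill 0.85 [223.9 151.9] [ 0.5847 -0.4607  0.016 ]
mill 0.76 [244.9 145. ] [ 0.5037 -0.4453  0.016 ]
jar 0.85 [265.3 169.3] [ 0.5338 -0.2754  0.016 ]
tin 0.56 [274.9 188.7] [ 0.5707 -0.1721  0.016 ]
caddy 0.92 [283.3 200.8] [ 0.586  -0.1083  0.016 ]
seat_mill 0.5 [255.5 158.1] [ 0.5175 -0.3584  0.01  ]
seat_jar 0.63 [269.3 170.1] [ 0.5222 -0.2689  0.01  ]
seat_tin 0.48 [275.  187.8] [ 0.564  -0.1812  0.01  ]
seat_caddy 0.72 [376.9 247.2] [0.5071 0.2122 0.01  ]
seat_caddy 0.71 [286.1 201.2] [ 0.5771 -0.1062  0.01  ]
```

Run:
```python
import cv2
a=cv2.imread("pics/top0.png");cv2.imwrite("pics/topc.png",cv2.resize(a[110:310,130:530],None,fx=2,fy=2,interpolation=cv2.INTER_CUBIC))
```

```text
(no output)
```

View pics/topc.png

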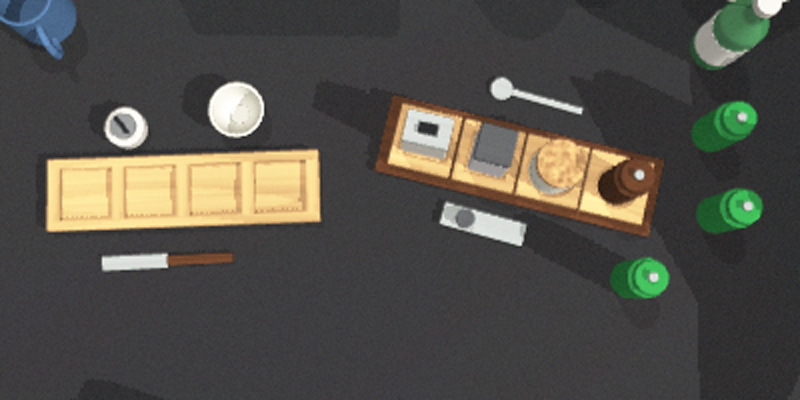

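View pics/scene0.png

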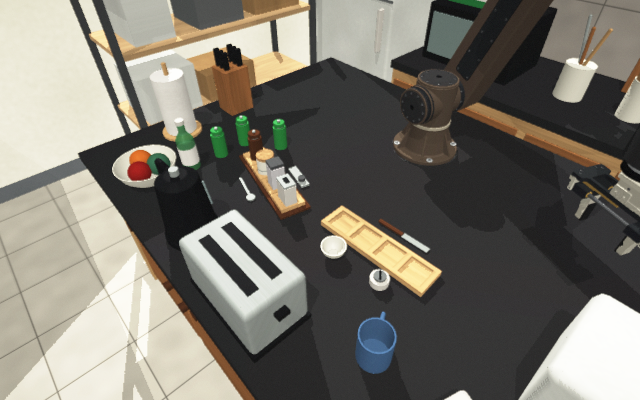

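The top crop shows the new rack on the left, spanning about (47–320, 150–230), with a small shaker (125,128) and a bowl (237,108) just behind it. The old rack is on the right. From left to right it holds the caddy (427,130), tin (492,148), jar (558,165) and mill (628,180).

Candidates shaped like the mill: green ones at (725,125), (730,210) and (640,278), all outside the rack, and a dark wooden one at (628,180) in its seat. The dark wooden one fits the description, and the enlarged crop confirms it.

Next I'll fit the rack poses.

```bash
cat > m.py <<'E'
from h import *
np.set_printoptions(precision=4,suppress=True)
p=ctrl.snapshot("top")
hsv=cv2.cvtColor(p["img"],cv2.COLOR_RGB2HSV)
m=((hsv[:,:,0]<28)&(hsv[:,:,1]>70)&(hsv[:,:,2]>45)).astype(np.uint8)
m=cv2.morphologyEx(m,cv2.MORPH_OPEN,np.ones((2,2)))
n,l,s,c=cv2.connectedComponentsWithStats(m)
for i in range(1,n):
    x,y,w,h,a=s[i]
    if a<300 or x<130 or x>500 or y<110 or y>310: continue
    z=.018 if x<290 else .010
    pts=np.argwhere(l==i)[:,::-1].astype(float)
    W=np.array([at(p,q,z)[:2] for q in pts])*1000
    r=cv2.minAreaRect(W.astype(np.float32)); print(s[i],r, cv2.boxPoints(r))
for t in ("mill","jar","tin","caddy"):
    for r in ctrl.search_frame(p,t)[:2]: print(t,round(r["score"],2),r["at"])
print([at(p,(130+125/2-.5,110+y/2),z) for y,z in((128,.03),(148,.0))])
E
python3 m.py
```

```text
[ 318  159  145   71 4505] ((542.1051635742188, -228.78492736816406), (364.0030517578125, 106.06665802001953), 76.9874267578125) [[ 449.4533 -394.1715]
 [ 552.7963 -418.054 ]
 [ 634.757   -63.3983]
 [ 531.4141  -39.5158]]
[ 154  185  138   42 5084] ((502.3204345703125, 205.88064575195312), (96.8880844116211, 354.312255859375), 2.9513747692108154) [[444.8192 380.3075]
 [463.0621  26.4652]
 [559.8217  31.4538]
 [541.5787 385.2961]]
mill 0.88 [494.2, 213.6]
mill 0.85 [442.4, 202.6]
jar 0.98 [407.7, 193.4]
tin 0.88 [374.1, 185.6]
caddy 0.68 [343.3, 178.4]
[array([0.582 , 0.2846, 0.03  ]), array([0.5608, 0.2922, 0.    ])]
```

Call:
apply_moves(
  commands=[
    [[21.8,-40.7,8],-1.087,0],
    [[21.8,-40.7,8],-1.087,0],
    [[21.8,-40.7,8],-1.087,0],
    [[21.8,-40.7,8],-1.087,0],
    [[21.8,-40.7,8],-1.087,0],
    [[21.8,-40.7,8],-1.087,0],
    [[21.8,-40.7,8],-1.087,0],
    [[21.8,-40.7,8],-1.087,0],
    [[21.8,-40.7,8],-1.087,0],
    [[21.8,-40.7,8],-1.087,0],
    [[21.8,-40.7,8],-1.087,0],
    [[21.8,-40.7,8],-1.087,0],
    [[21.8,-40.7,8],-1.087,0],
    [[21.8,-40.7,8],-1.087,0],
    [[21.8,-40.7,8],-1.087,0],
  ],
)

```text
clock: 2.6
tool_pos: [0.5002, 0.2064, 0.3233]
orientation: [180.0, 0.0, -87.0]
force: [-0.0, 0.1, 0.0]
opening: 0.0874
gripper_force: 0.0
```

```bash
cat > w.py <<'E'
import sys
from h import *
np.set_printoptions(precision=4,suppress=True)
o=ctrl.get_obs(); print(o["clock"],o["tool_pos"],o["orientation"],o["opening"],o["joint_pos"])
p=ctrl.snapshot("wrist"); save(p,sys.argv[1]); print(np.array(p["T"]),p["fx"],p["cx"],p["cy"])
E
python3 w.py w0.png
```

```text
2.6 [0.5002 0.2064 0.3233] [179.9818   0.006  -87.0225] 0.0874247685868924 [ 43.1692   5.3963  -8.7501  -0.0169 -75.8637 -40.1876]
[[-0.9986  0.0493  0.0165  0.5052]
 [-0.052  -0.9527 -0.2995  0.1238]
 [ 0.001  -0.2999  0.954   0.4639]
 [ 0.      0.      0.      1.    ]] 288.92775198645836 323.3168709252524 198.4954787949876
```

View pics/w0.png

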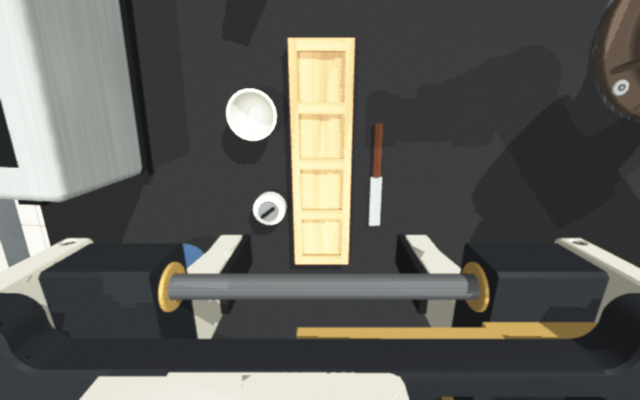

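The wrist view shows the empty new rack at about (288–355, 38–265), with the bowl at (251,115) and the shaker at (269,208), both to the left in the picture (far side). I'll refine the rack pose from this view and work out the shaker and bowl heights.

```bash
cat > nr.py <<'E'
from h import *
np.set_printoptions(precision=4,suppress=True)
p=ctrl.snapshot("wrist"); q=ctrl.snapshot("top")
def tri(a,b):
    (o1,d1),(o2,d2)=ray(p,a),ray(q,b)
    A=np.stack([d1,-d2],1); t=np.linalg.lstsq(A,o2-o1,rcond=None)[0]; return o1+d1*t[0],o2+d2*t[1]
print("shaker",tri((268,210),(192.5,172.5)),"bowl",tri((251,113),(248.5,164)))
hsv=cv2.cvtColor(p["img"],cv2.COLOR_RGB2HSV)
m=((hsv[:,:,0]<28)&(hsv[:,:,1]>60)&(hsv[:,:,2]>90)).astype(np.uint8); m[:, :280]=0; m[:,362:]=0; m[275:]=0
m=cv2.morphologyEx(m,cv2.MORPH_OPEN,np.ones((3,3)))
W=np.array([at(p,v,.018)[:2] for v in np.argwhere(m)[:,::-1]])*1000
r=cv2.minAreaRect(W.astype(np.float32)); print(r,cv2.boxPoints(r))
E
python3 nr.py
```

```text
shaker (array([0.5825, 0.2801, 0.0408]), array([0.5838, 0.2802, 0.0411])) bowl (array([0.6051, 0.1365, 0.0434]), array([0.6072, 0.1369, 0.0439]))
((503.9967041015625, 207.61785888671875), (96.12335968017578, 352.6174621582031), 2.943976879119873) [[446.9433 381.2255]
 [465.0536  29.0734]
 [561.05    34.0102]
 [542.9398 386.1623]]
```

Call:
apply_moves(
  commands=[
    [[4.3,-43.5,0],-0.279,0],
    [[4.3,-43.5,0],-0.279,0],
    [[4.3,-43.5,0],-0.279,0],
    [[4.3,-43.5,0],-0.279,0],
    [[4.3,-43.5,0],-0.279,0],
    [[4.3,-43.5,0],-0.279,0],
    [[4.3,-43.5,0],-0.279,0],
    [[4.3,-43.5,0],-0.279,0],
    [[4.3,-43.5,0],-0.279,0],
    [[4.3,-43.5,0],-0.279,0],
    [[4.3,-43.5,0],-0.279,0],
    [[4.3,-43.5,0],-0.279,0],
    [[4.3,-43.5,0],-0.279,0],
    [[4.3,-43.5,0],-0.279,0],
  ],
)

```text
clock: 3.92
tool_pos: [0.5436, -0.2282, 0.3232]
orientation: [180.0, 0.0, -103.0]
force: [-0.4, 0.0, 0.0]
opening: 0.0876
gripper_force: 0.0
```

```bash
python3 w.py w1.png
python3 - <<'E'
from h import *
np.set_printoptions(precision=4,suppress=True)
p=ctrl.snapshot("wrist")
for t in "mill jar tin caddy".split():
    for r in ctrl.spot_point(p,t)[:2]: print(t,round(r["score"],2),np.round(r["at"],1),at(p,r["at"],.016))
    for r in ctrl.search_frame(p,t)[:2]: print(t,round(r["score"],2),np.round(r["at"],1))
for n,v,z in (("caddy",(571.3,-106),96),("tin",(552.4,-187.9),111),("jar",(533.5,-269.7),87),("mill",(514.6,-351.6),131)):
    print(n,"expected top centre",pix(p,np.array([*v,z])/1000))
E
```

```text
3.9167 [ 0.5436 -0.2282  0.3232] [ 179.9643    0.0056 -102.9723] 0.08755222696667593 [ -3.7918  10.2044  -3.0877  -0.0115 -76.7422  -9.1778]
[[-0.9745 -0.2145 -0.0661  0.5262]
 [ 0.2245 -0.9296 -0.2924 -0.3088]
 [ 0.0013 -0.2997  0.954   0.4638]
 [ 0.      0.      0.      1.    ]] 288.92775198645836 323.3168709252524 198.4954787949876
mill 0.55 [323.7  77.5] [ 0.516  -0.3486  0.016 ]
mill 0.92 [414.9  31.9]
mill 0.72 [253.4   5.2]
jar 0.65 [325.1 135.2] [ 0.5321 -0.2689  0.016 ]
jar 0.74 [321.7 139.1]
tin 0.73 [324.3  79.6] [ 0.5158 -0.3457  0.016 ]
tin 0.58 [324.5 186.3] [ 0.5509 -0.1908  0.016 ]
tin 0.72 [327.7 195.3]
caddy 0.56 [320.9 237.6] [ 0.5769 -0.1043  0.016 ]
caddy 0.66 [320.7 250.1]
caddy expected top centre [324.04   259.7194]
tin expected top centre [324.2011 207.6877]
jar expected top centre [324.2837 139.8652]
mill expected top centre [324.6242  63.3287]
```

View pics/w1.png

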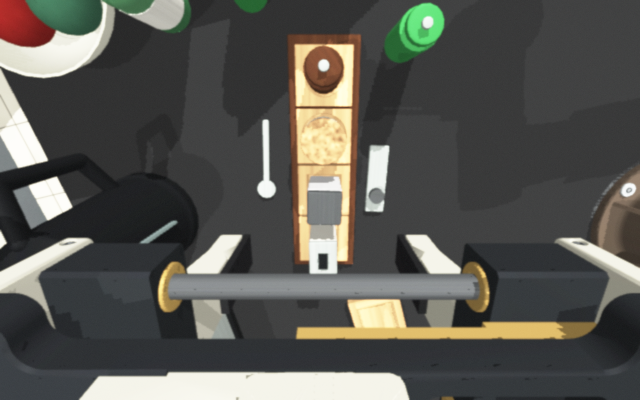

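All four tops lie where the rack pose predicts: mill nut (324,65), jar (324,140), tin lid (324,207) and caddy lid (323,258). There is a black kettle on the far side at (60–195, 170–270), so I'll check its clearance in the top view.

Run:
```python
from h import *
np.set_printoptions(precision=3,suppress=True)
p=ctrl.snapshot("top"); save(p,"top2.png")
q=ctrl.snapshot("wrist")
for z in (0,.1,.15,.2,.25): print(z,at(q,(195,222),z),at(q,(188,190),z))
```

```text
0 [ 0.784 -0.176  0.   ] [ 0.775 -0.233  0.   ]
0.1 [ 0.728 -0.204  0.1  ] [ 0.721 -0.249  0.1  ]
0.15 [ 0.701 -0.219  0.15 ] [ 0.695 -0.257  0.15 ]
0.2 [ 0.673 -0.233  0.2  ] [ 0.668 -0.266  0.2  ]
0.25 [ 0.645 -0.248  0.25 ] [ 0.641 -0.274  0.25 ]
```

View pics/top2.png

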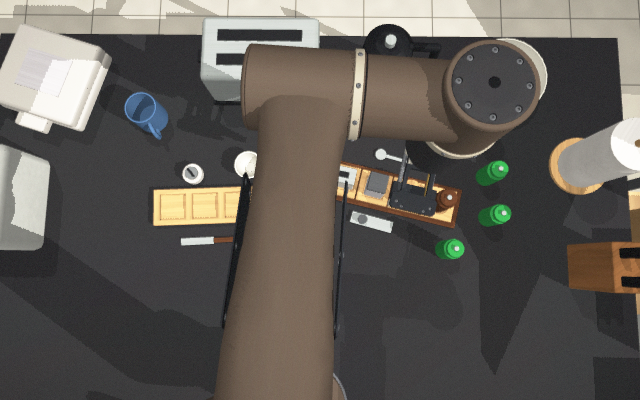

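The kettle is far back (388,42), so it's clear. The top view also confirms that only the thing in the rack at (447,198) is the brown mill. Moving over the mill now.

Call:
apply_moves(
  commands=[
    [[-2.9,-12.3,-6],0,0],
    [[-2.9,-12.3,-6],0,0],
    [[-2.9,-12.3,-6],0,0],
    [[-2.9,-12.3,-8],0,0],
    [[-2.9,-12.3,-8],0,0],
    [[-2.9,-12.3,-11],0,0],
    [[-2.9,-12.3,-14],0,0],
    [[-2.9,-12.3,-16],0,0],
    [[-2.9,-12.3,-17],0,0],
    [[-2.9,-12.3,-17],0,0],
  ],
)

```text
clock: 5.35
tool_pos: [0.5137, -0.3513, 0.1517]
orientation: [179.8, 0.0, -103.0]
force: [0.2, 0.6, 0.2]
opening: 0.0875
gripper_force: 0.0
```

Run:
```python
from h import *
p=ctrl.snapshot("scene"); save(p,"s1.png",(80,0,480,300),2)
```

```text
(no output)
```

View pics/s1.png

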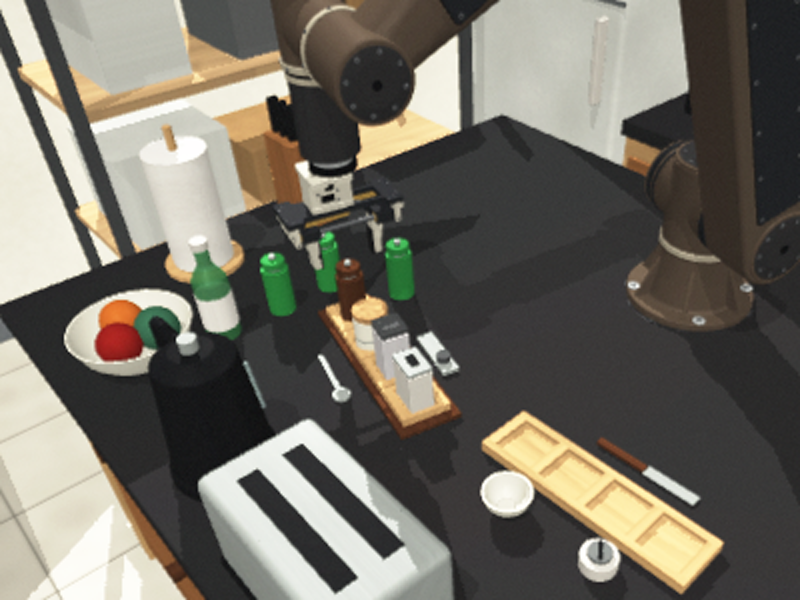

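The arm links are well above everything and the gripper hangs over the brown mill (350,285). Descending to grip it, then lifting a little as a test.

Call:
apply_moves(
  commands=[
    [[0.1,0,-2.5],0,0],
    [[0.1,0,-5],0,0],
    [[0.1,0,-6.4],0,0],
    [[0.1,0,-6.4],0,0],
    [[0.1,0,-6.4],0,0.9],
    [[0.1,0,-6.4],0,0.9],
    [[0.1,0,-6.4],0,0.9],
    [[0.1,0,-6.4],0,0.9],
    [[0.1,0,-6.4],0,0.9],
    [[0.1,0,-6.4],0,0.9],
    [[0.1,0,-6.4],0,0.9],
    [[0.1,0,-6.4],0,0.9],
    [[0.1,0,-6.4],0,0.9],
    [[0.1,0,-6.4],0,0.9],
    [[0.1,0,-5.4],0,0.9],
    [[0.1,0,-3.5],0,0.9],
  ],
)

```text
clock: 6.73
tool_pos: [0.5137, -0.3511, 0.1163]
orientation: [179.7, 0.1, -103.0]
force: [-0.1, -1.0, -3.1]
opening: 0.0463
gripper_force: 30.0
```

Call:
apply_moves(
  commands=[
    [[0,0,3],0,0.9],
    [[0,0,6.5],0,0.9],
    [[0,0,10],0,0.9],
    [[0,1.5,12.5],0,0.9],
    [[-1.6,4,13],0.279,0.9],
    [[-1.6,7.5,13],0.279,0.9],
    [[-1.6,68.4,13],0.279,0.9],
    [[-1.6,68.4,13],0.279,0.9],
    [[-1.6,68.4,13],0.279,0.9],
    [[-1.6,68.4,13],0.279,0.9],
    [[-1.6,68.4,13],0.279,0.9],
    [[-1.6,68.4,13],0.279,0.9],
    [[-1.6,68.4,13],0.279,0.9],
    [[-1.6,68.4,13],0.279,0.9],
    [[-1.6,68.4,13],0.279,0.9],
    [[-1.6,68.4,13],0.279,0.9],
    [[-1.6,68.4,13],0.279,0.9],
    [[-1.6,68.4,13],0.279,0.9],
    [[-1.6,68.4,13],0.279,0.9],
    [[-1.6,68.4,13],0.279,0.9],
  ],
)

```text
clock: 8.4
tool_pos: [0.4987, 0.3083, 0.2487]
orientation: [180.0, 0.0, -87.0]
force: [1.1, 0.4, -1.9]
opening: 0.0464
gripper_force: 30.0
```

Call:
apply_moves(
  commands=[
    [[0,0,0],0,0.9],
    [[0,0,0],0,0.9],
    [[0,0,0],0,0.9],
    [[0,0,0],0,0.9],
  ],
)

```text
clock: 8.73
tool_pos: [0.4993, 0.3054, 0.2485]
orientation: [180.0, -0.0, -87.1]
force: [-0.1, -0.8, -2.7]
opening: 0.0465
gripper_force: 30.0
```

Call:
apply_moves(
  commands=[
    [[-0.1,2,-2],0,0.9],
    [[-0.2,2.7,-5],0,0.9],
    [[-0.2,2.7,-8],0,0.9],
    [[-0.2,2.7,-11],0,0.9],
    [[-0.2,2.7,-13.5],0,0.9],
    [[-0.2,2.7,-15],0,0.9],
    [[-0.2,2.7,-15.8],0,0.9],
    [[-0.2,2.7,-16.2],0,0.9],
    [[-0.2,2.7,-16.4],0,0.9],
    [[-0.2,2.7,-16.6],0,0.9],
    [[-0.2,2.7,-16.6],0,0.9],
  ],
)

```text
clock: 9.65
tool_pos: [0.4982, 0.3338, 0.084]
orientation: [-179.9, 0.1, -87.0]
force: [-0.0, -0.4, -2.7]
opening: 0.0466
gripper_force: 30.0
```

Call:
apply_moves(
  commands=[
    [[0,0,-0.1],0,0.9],
    [[0,0,-0.2],0,0.9],
    [[0,0,-0.2],0,0.9],
    [[0,0,-0.2],0,0.3],
    [[0,0,-0.2],0,0.3],
    [[0,0,-0.2],0,0.3],
    [[0,0,-0.2],0,0.3],
    [[0,0,-0.2],0,0.3],
    [[0,0,-0.2],0,0.3],
    [[0,0,2],0,0.3],
    [[0,0,5],0,0.3],
    [[0,0,9],0,0.3],
    [[0,0,13],0,0.3],
    [[0,0,17],0,0],
  ],
)

```text
clock: 10.82
tool_pos: [0.4972, 0.333, 0.2542]
orientation: [180.0, -0.0, -87.0]
force: [1.1, 0.7, -0.1]
opening: 0.0644
gripper_force: 0.0
```

Call:
apply_moves(
  commands=[
    [[3.6,-60.3,0],-0.279,0],
    [[3.6,-60.3,0],-0.279,0],
    [[3.6,-60.3,0],-0.279,0],
    [[3.6,-60.3,0],-0.279,0],
    [[3.6,-60.3,0],-0.279,0],
    [[3.6,-60.3,0],-0.279,0],
    [[3.6,-60.3,0],-0.279,0],
    [[3.6,-60.3,0],-0.279,0],
    [[3.6,-60.3,0],-0.279,0],
    [[3.6,-60.3,0],-0.279,0],
    [[3.6,-60.3,0],-0.279,0],
    [[3.6,-60.3,0],-0.279,0],
    [[3.6,-60.3,0],-0.279,0],
    [[3.6,-60.3,0],-0.279,0],
    [[3.6,-60.3,0],-0.279,0],
    [[3.6,-60.3,0],-0.279,0],
    [[3.6,-60.3,0],-0.279,0],
    [[3.6,-60.3,0],-0.279,0],
  ],
)

```text
clock: 12.32
tool_pos: [0.5333, -0.2695, 0.2522]
orientation: [180.0, 0.0, -103.0]
force: [0.6, -0.2, -0.3]
opening: 0.0874
gripper_force: 0.0
```

Run:
```python
from h import *
np.set_printoptions(precision=4,suppress=True)
o=ctrl.get_obs(); print(o["clock"],o["tool_pos"],o["orientation"])
t=ctrl.snapshot("top"); save(t,"t3.png",(140,150,470,260),2.4)
p=ctrl.snapshot("wrist"); hs=cv2.cvtColor(p["img"],cv2.COLOR_RGB2HSV)
print("exp jar top",pix(p,[.5335,-.2697,.087]))
save(p,"w3.png",(260,60,400,300),2.4)
```

```text
12.3167 [ 0.5333 -0.2695  0.2522] [ 179.964     0.0059 -103.0379]
exp jar top [323.7818 186.075 ]
```

View pics/t3.png

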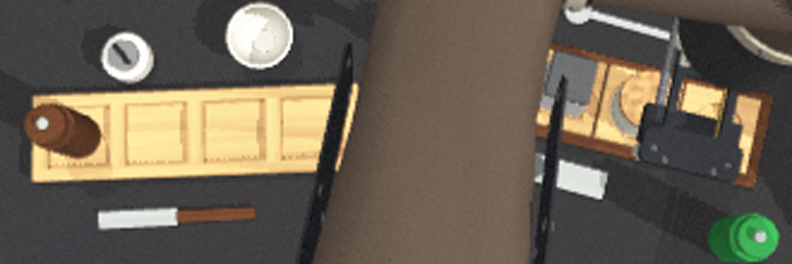

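View pics/w3.png

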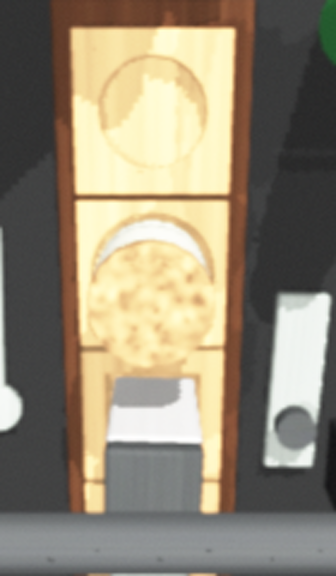

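The mill stands in the far-left recess (62,130). The jar's top centre is within about 1 mm of the prediction. Gripping the jar.

Call:
apply_moves(
  commands=[
    [[0,0,-4],0,0],
    [[0,0,-8],0,0],
    [[0,0,-12],0,0],
    [[0,0,-15],0,0],
    [[0,0,-18],0,0],
    [[0,0,-19.4],0,0],
    [[0,0,-19.4],0,0],
    [[0,0,-19.4],0,0.9],
    [[0,0,-19.4],0,0.9],
    [[0,0,-19.4],0,0.9],
    [[0,0,-19.4],0,0.9],
    [[0,0,-19.4],0,0.9],
    [[0,0,-19.4],0,0.9],
    [[0,0,-19.4],0,0.9],
    [[0,0,-19.4],0,0.9],
    [[0,0,-19.4],0,0.9],
  ],
)

```text
clock: 13.75
tool_pos: [0.5343, -0.2697, 0.0598]
orientation: [-179.9, 0.0, -103.0]
force: [-0.2, 2.6, 6.5]
opening: 0.0596
gripper_force: 30.0
```

Call:
apply_moves(
  commands=[
    [[0,0,0.8],0,0.9],
    [[0,0,2.5],0,0.9],
    [[0,0,5],0,0.9],
    [[0,0,8],0,0.9],
    [[0,0,11],0,0.9],
    [[0,1.5,14],0,0.9],
    [[-1,4,15],-0.157,0.9],
    [[-3.2,51.8,15],-0.157,0.9],
    [[-3.2,51.8,15],-0.157,0.9],
    [[-3.2,51.8,15],-0.157,0.9],
    [[-3.2,51.8,15],-0.157,0.9],
    [[-3.2,51.8,15],-0.157,0.9],
    [[-3.2,51.8,15],-0.157,0.9],
    [[-3.2,51.8,15],-0.157,0.9],
    [[-3.2,51.8,15],-0.157,0.9],
    [[-3.2,51.8,15],-0.157,0.9],
    [[-3.2,51.8,15],-0.157,0.9],
    [[-3.2,51.8,15],-0.157,0.9],
    [[-3.2,51.8,15],-0.157,0.9],
    [[-3.2,51.8,15],-0.157,0.9],
  ],
)

```text
clock: 15.42
tool_pos: [0.5009, 0.2522, 0.2082]
orientation: [180.0, 0.0, -111.8]
force: [1.7, -0.6, -3.7]
opening: 0.0599
gripper_force: 30.0
```

Call:
apply_moves(
  commands=[
    [[0,0,0],0,0.9],
    [[0,0,0],0,0.9],
    [[0,0,0],0,0.9],
  ],
)

```text
clock: 15.67
tool_pos: [0.5012, 0.2473, 0.2085]
orientation: [180.0, -0.0, -112.1]
force: [-0.2, 0.2, -3.9]
opening: 0.0597
gripper_force: 30.0
```

Call:
apply_moves(
  commands=[
    [[0.1,0.1,-3],0,0.9],
    [[0.1,0.1,-6.5],0,0.9],
    [[0.1,0.1,-10],0,0.9],
    [[0.1,0.1,-12.5],0,0.9],
    [[0.1,0.1,-13.8],0,0.9],
    [[0.1,0.1,-14.1],0,0.9],
    [[0.1,0.1,-14.1],0,0.9],
    [[0.1,0.1,-14.1],0,0.9],
  ],
)

```text
clock: 16.33
tool_pos: [0.5033, 0.2492, 0.0686]
orientation: [-180.0, 0.1, -112.0]
force: [0.3, -0.2, -2.2]
opening: 0.0597
gripper_force: 30.0
```

Run:
```python
from h import *
np.set_printoptions(precision=4,suppress=True)
o=ctrl.get_obs(); print(o["clock"],o["tool_pos"],o["orientation"],o["force"])
p=ctrl.snapshot("top")
print(pix(p,[*o["tool_pos"][:2],.091]))
save(p,"t4.png",(140,150,320,250),4)
```

```text
16.3333 [0.5033 0.2492 0.0686] [-179.954     0.0605 -112.0333] [ 0.2866 -0.1914 -2.2124]
[197.7041 201.3185]
```

View pics/t4.png

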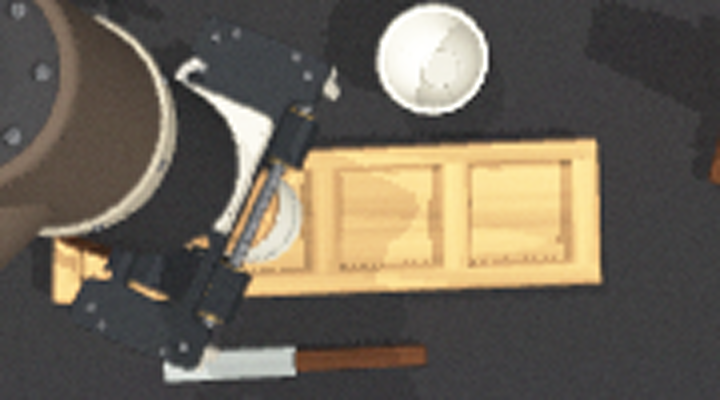

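The jar hovers over the second recess from the left, clear of the bowl (432,58). Lowering it.

Call:
apply_moves(
  commands=[
    [[-0.1,0,-0.3],0,0.9],
    [[-0.1,0,-0.6],0,0.9],
    [[-0.1,0,-0.9],0,0.9],
    [[-0.1,0,-1.1],0,0.9],
    [[-0.1,0,-1.3],0,0.9],
    [[-0.1,0,-1.4],0,0.9],
    [[-0.1,0,-1.4],0,0.9],
  ],
)

```text
clock: 16.97
tool_pos: [0.5014, 0.2494, 0.0539]
orientation: [-180.0, -0.0, -112.0]
force: [-2.6, -0.3, 2.5]
opening: 0.0595
gripper_force: 30.0
```

Call:
apply_moves(
  commands=[
    [[-0.1,0,-1.4],0,0.2],
    [[-0.1,0,-1.4],0,0.2],
    [[-0.1,0,-1.4],0,0.2],
    [[-0.1,0,-1.4],0,0.2],
    [[-0.1,0,-1.4],0,0.2],
    [[-0.1,0,-1.4],0,0.2],
    [[-0.1,0,0],0,0.2],
    [[-0.1,0,3],0,0.2],
    [[-0.1,0,7],0,0.2],
    [[-0.1,0,11],0,0.2],
    [[-0.1,0,15],0,0.2],
    [[-0.1,0,18],0,0.2],
    [[-0.1,0,18],0,0.2],
  ],
)

```text
clock: 18.05
tool_pos: [0.5033, 0.251, 0.2416]
orientation: [-179.6, 0.6, -111.9]
force: [1.0, 1.3, -0.3]
opening: 0.0701
gripper_force: 0.0
```

I repeated the old offsets in that call, so the tool went 14 mm lower while opening. I'll move on towards the tin and check the jar.

Call:
apply_moves(
  commands=[
    [[4.9,-43.8,1],0.157,0.1],
    [[4.9,-43.8,1],0.157,0.1],
    [[4.9,-43.8,1],0.157,0.1],
    [[4.9,-43.8,1],0.157,0.1],
    [[4.9,-43.8,1],0.157,0.1],
    [[4.9,-43.8,1],0.157,0.1],
    [[4.9,-43.8,1],0.157,0.1],
    [[4.9,-43.8,1],0.157,0.1],
    [[4.9,-43.8,1],0.157,0.1],
    [[4.9,-43.8,1],0.157,0.1],
    [[4.9,-43.8,1],0.157,0.1],
    [[4.9,-43.8,1],0.157,0.1],
    [[4.9,-43.8,1],0.157,0.1],
    [[4.9,-43.8,1],0.157,0.1],
    [[4.9,-43.8,1],0.157,0.1],
  ],
)

```text
clock: 19.3
tool_pos: [0.5494, -0.1878, 0.2437]
orientation: [-180.0, 0.0, -103.0]
force: [-0.2, 0.2, 0.2]
opening: 0.0789
gripper_force: 0.0
```

Run:
```python
from h import *
np.set_printoptions(precision=4,suppress=True)
o=ctrl.get_obs(); print(o["clock"],o["tool_pos"],o["orientation"],o["force"])
p=ctrl.snapshot("top"); save(p,"t5a.png",(140,150,320,250),4)
q=ctrl.snapshot("scene"); save(q,"t5b.png",(230,130,450,300),3)
a=cv2.imread("pics/t5a.png"); b=cv2.imread("pics/t5b.png")
a=cv2.resize(a,(480,266)); b=cv2.resize(b,(420,324)); c=np.zeros((590,480,3),np.uint8); c[:266]=a; c[266:,:420]=b; cv2.imwrite("pics/t5.png",c)
print("jar top exp",pix(p,[.5018,.2487,.081]), ctrl.spot_point(p,"jar")[:2])
w=ctrl.snapshot("wrist"); print("tin exp",pix(w,[.5524,-.1879,.111]),ctrl.search_frame(w,"tin")[:2])
```

```text
19.3 [ 0.5494 -0.1878  0.2437] [-179.9908    0.0091 -102.9547] [-0.2225  0.1553  0.192 ]
jar top exp [199.0018 202.4585] [{'at': [203.4, 205.7], 'score': 0.79}]
tin exp [321.3535 195.5321] [{'at': [322.3, 186.3], 'score': 0.91}, {'at': [339.1, 235.2], 'score': 0.46}]
```

View pics/t5.png

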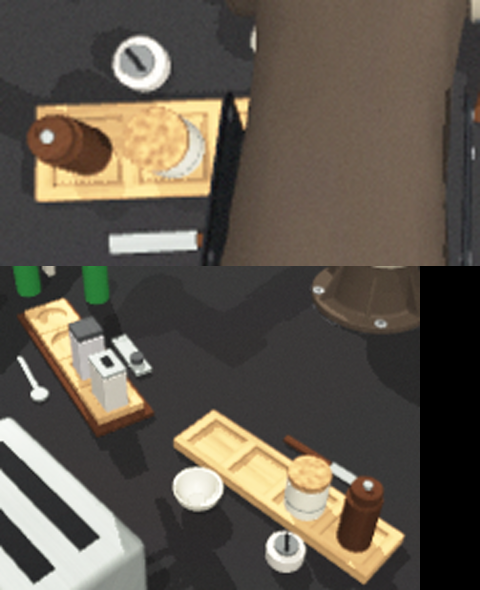

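The jar is upright in the second recess (157,137 in the upper half), with its cork centre within about 1 px of the prediction. Gripping the tin next.

Call:
apply_moves(
  commands=[
    [[0.3,0,-3],0,0.1],
    [[0.3,0,-7],0,0.1],
    [[0.3,0,-11],0,0.1],
    [[0.3,0,-14],0,0.1],
    [[0.3,0,-16],0,0.1],
    [[0.3,0,-16.8],0,0.1],
    [[0.3,0,-16.8],0,0.1],
    [[0.3,0,-16.8],0,0.9],
    [[0.3,0,-16.8],0,0.9],
    [[0.3,0,-16.8],0,0.9],
    [[0.3,0,-16.8],0,0.9],
    [[0.3,0,-16.8],0,0.9],
    [[0.3,0,-16.8],0,0.9],
    [[0.3,0,-16.8],0,0.9],
    [[0.3,0,-16.8],0,0.9],
    [[0.3,0,-16.8],0,0.9],
  ],
)

```text
clock: 20.88
tool_pos: [0.5527, -0.1887, 0.0763]
orientation: [-180.0, 0.0, -103.0]
force: [-1.6, 0.5, 6.5]
opening: 0.0458
gripper_force: 29.8
```

Call:
apply_moves(
  commands=[
    [[0,0,0.8],0,0.9],
    [[0,0,2.5],0,0.9],
    [[0,0,5],0,0.9],
    [[0,0,8],0,0.9],
    [[0,0,11],0,0.9],
    [[0,1.5,12],0,0.9],
    [[-1,4,12],0.1,0.9],
    [[-4.6,35.4,12],0.279,0.9],
    [[-4.6,35.4,12],0.279,0.9],
    [[-4.6,35.4,12],0.279,0.9],
    [[-4.6,35.4,12],0.279,0.9],
    [[-4.6,35.4,12],0.279,0.9],
    [[-4.6,35.4,12],0.279,0.9],
    [[-4.6,35.4,12],0.279,0.9],
    [[-4.6,35.4,12],0.279,0.9],
    [[-4.6,35.4,12],0.279,0.9],
    [[-4.6,35.4,12],0.279,0.9],
    [[-4.6,35.4,12],0.279,0.9],
    [[-4.6,35.4,12],0.279,0.9],
  ],
)

```text
clock: 22.47
tool_pos: [0.5064, 0.1645, 0.1955]
orientation: [180.0, -0.0, -87.1]
force: [0.4, 0.1, -0.9]
opening: 0.0461
gripper_force: 29.8
```

Call:
apply_moves(
  commands=[
    [[0,0,-3],0,0.9],
    [[0,0,-6.5],0,0.9],
    [[0,0,-9],0,0.9],
    [[0,0,-10.8],0,0.9],
    [[0,0,-11.5],0,0.9],
    [[0,0,-12],0,0.9],
    [[0,0,-12.3],0,0.9],
    [[0,0,-12.5],0,0.9],
    [[0,0,-12.5],0,0.9],
  ],
)

```text
clock: 23.22
tool_pos: [0.507, 0.1655, 0.0712]
orientation: [-179.9, 0.0, -87.0]
force: [0.3, -0.1, -0.9]
opening: 0.0457
gripper_force: 29.8
```

Lowering the last 1 mm, then releasing and lifting.

Call:
apply_moves(
  commands=[
    [[0,0,-0.1],0,0.9],
    [[0,0,-0.1],0,0.9],
    [[0,0,-0.1],0,0.3],
    [[0,0,-0.1],0,0.3],
    [[0,0,-0.1],0,0.3],
    [[0,0,-0.1],0,0.3],
    [[0,0,-0.1],0,0.3],
    [[0,0,-0.1],0,0.3],
    [[0,0,1.5],0,0.3],
    [[0,0,5],0,0.3],
    [[0,0,9],0,0.3],
    [[0,0,13],0,0.3],
    [[0,0,16],0,0.3],
    [[0,0,16],0,0.3],
  ],
)

```text
clock: 24.38
tool_pos: [0.5095, 0.1668, 0.2378]
orientation: [-179.4, 0.3, -87.0]
force: [1.1, 1.1, -0.2]
opening: 0.0614
gripper_force: 0.0
```

Call:
apply_moves(
  commands=[
    [[6.4,-27.1,0],-0.279,0.2],
    [[6.4,-27.1,0],-0.279,0.2],
    [[6.4,-27.1,0],-0.279,0.2],
    [[6.4,-27.1,0],-0.279,0.2],
    [[6.4,-27.1,0],-0.279,0.2],
    [[6.4,-27.1,0],-0.279,0.2],
    [[6.4,-27.1,0],-0.279,0.2],
    [[6.4,-27.1,0],-0.279,0.2],
    [[6.4,-27.1,0],-0.279,0.2],
    [[6.4,-27.1,0],-0.279,0.2],
    [[6.4,-27.1,0],-0.279,0.2],
    [[6.4,-27.1,0],-0.279,0.2],
  ],
)

```text
clock: 25.38
tool_pos: [0.5704, -0.1046, 0.2307]
orientation: [-180.0, 0.0, -102.9]
force: [0.4, 0.1, 0.3]
opening: 0.0698
gripper_force: 0.0
```

Run:
```python
from h import *
np.set_printoptions(precision=4,suppress=True)
o=ctrl.get_obs(); print(o["clock"],o["tool_pos"],o["orientation"],o["force"])
w=ctrl.snapshot("wrist"); print("caddy exp top",pix(w,[.5713,-.106,.096]),ctrl.search_frame(w,"caddy")[:2]); save(w,"w6.png",(240,100,400,300),2)
q=ctrl.snapshot("scene"); save(q,"s6.png",(230,130,450,300),2)
a=cv2.imread("pics/w6.png"); b=cv2.imread("pics/s6.png"); c=np.zeros((400,760,3),np.uint8); c[:,:320]=a; c[:340,320:]=b; cv2.imwrite("pics/c6.png",c)
```

```text
25.3833 [ 0.5704 -0.1046  0.2307] [-179.9899    0.0091 -102.9208] [0.4102 0.0654 0.3148]
caddy exp top [322.9661 193.5429] [{'at': [317.2, 186.6], 'score': 0.69}]
```

View pics/c6.png

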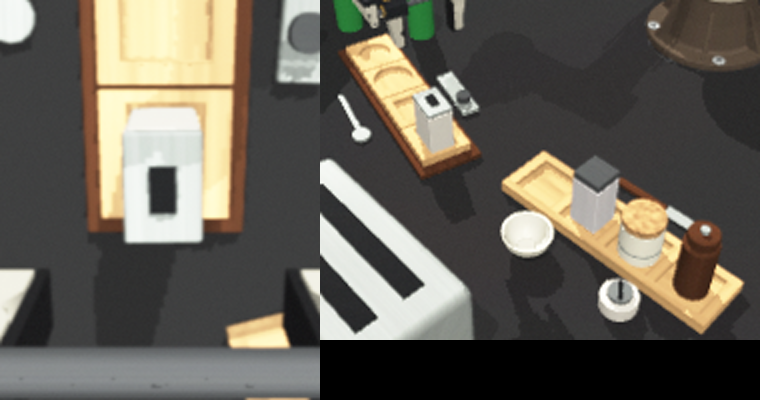

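The tin, jar and mill stand upright in their recesses. The caddy lid centre is at (321,192) against a predicted (323,193). Gripping the caddy.

Call:
apply_moves(
  commands=[
    [[0.1,-0.1,-3],0,0.2],
    [[0.1,-0.1,-7],0,0.2],
    [[0.1,-0.1,-11],0,0.2],
    [[0.1,-0.1,-14],0,0.2],
    [[0.1,-0.1,-16],0,0.2],
    [[0.1,-0.1,-16.6],0,0.2],
    [[0.1,-0.1,-16.6],0,0.2],
    [[0.1,-0.1,-16.6],0,0.9],
    [[0.1,-0.1,-16.6],0,0.9],
    [[0.1,-0.1,-16.6],0,0.9],
    [[0.1,-0.1,-16.6],0,0.9],
    [[0.1,-0.1,-16.6],0,0.9],
    [[0.1,-0.1,-16.6],0,0.9],
    [[0.1,-0.1,-16.6],0,0.9],
    [[0.1,-0.1,-16.6],0,0.9],
    [[0.1,-0.1,-16.6],0,0.9],
  ],
)

```text
clock: 26.87
tool_pos: [0.5721, -0.1067, 0.0655]
orientation: [-179.9, 0.0, -103.0]
force: [-1.4, 0.7, 6.6]
opening: 0.0401
gripper_force: 29.9
```

Call:
apply_moves(
  commands=[
    [[0,0,0.8],0,0.9],
    [[0,0,2.5],0,0.9],
    [[0,0,5],0,0.9],
    [[0,0,8],0,0.9],
    [[0,0,10],0,0.9],
    [[0,1.5,11],0,0.9],
    [[-1,4,11],0.1,0.9],
    [[-6.2,18.8,11],0.279,0.9],
    [[-6.2,18.8,11],0.279,0.9],
    [[-6.2,18.8,11],0.279,0.9],
    [[-6.2,18.8,11],0.279,0.9],
    [[-6.2,18.8,11],0.279,0.9],
    [[-6.2,18.8,11],0.279,0.9],
    [[-6.2,18.8,11],0.279,0.9],
    [[-6.2,18.8,11],0.279,0.9],
  ],
)

```text
clock: 28.12
tool_pos: [0.5095, 0.0806, 0.1745]
orientation: [180.0, -0.0, -87.1]
force: [-0.3, 0.6, -2.2]
opening: 0.0399
gripper_force: 29.9
```

Call:
apply_moves(
  commands=[
    [[0,0,-3],0,0.9],
    [[0,0,-6],0,0.9],
    [[0,0,-8.5],0,0.9],
    [[0,0,-10],0,0.9],
    [[0,0,-10.7],0,0.9],
    [[0,0,-11.1],0,0.9],
    [[0,0,-11.4],0,0.9],
    [[0,0,-11.5],0,0.9],
    [[0,0,-11.5],0,0.9],
  ],
)

```text
clock: 28.87
tool_pos: [0.5101, 0.0814, 0.0602]
orientation: [-179.9, 0.0, -87.0]
force: [0.1, 1.3, -1.7]
opening: 0.0397
gripper_force: 29.9
```

Call:
apply_moves(
  commands=[
    [[0,0,-0.1],0,0.9],
    [[0,0,-0.1],0,0.9],
    [[0,0,-0.1],0,0.35],
    [[0,0,-0.1],0,0.35],
    [[0,0,-0.1],0,0.35],
    [[0,0,-0.1],0,0.35],
    [[0,0,-0.1],0,0.35],
    [[0,0,-0.1],0,0.35],
    [[0,0,1.5],0,0.35],
    [[0,0,5],0,0.35],
    [[0,0,9],0,0.35],
    [[0,0,13],0,0.35],
    [[0,0,17],0,0.35],
    [[0,-15,22],0,0.35],
    [[0,-30,22],0,0.35],
    [[0,-30,22],0,0.35],
    [[0,-30,22],0,0.35],
    [[0,-30,22],0,0.35],
    [[0,-30,22],0,0.35],
    [[0,-30,22],0,0.35],
  ],
)

```text
clock: 30.53
tool_pos: [0.509, -0.2076, 0.2782]
orientation: [-180.0, 0.0, -87.0]
force: [0.7, 1.4, 0.1]
opening: 0.0571
gripper_force: 0.0
```

Call:
apply_moves(
  commands=[
    [[0,-10,0],0,0.35],
    [[0,-10,0],0,0.35],
    [[0,-10,0],0,0.35],
    [[0,-10,0],0,0.35],
    [[0,-10,0],0,0.35],
  ],
)

```text
clock: 30.95
tool_pos: [0.509, -0.3068, 0.277]
orientation: [179.9, 0.0, -87.2]
force: [0.3, -0.1, 0.3]
opening: 0.0569
gripper_force: 0.0
```

Run:
```python
from h import *
np.set_printoptions(precision=2,suppress=True)
p=ctrl.snapshot("top"); save(p,"f1.png",(140,150,320,250),4)
q=ctrl.snapshot("scene"); save(q,"f2.png",(310,190,450,300),4)
a=cv2.imread("pics/f1.png"); b=cv2.imread("pics/f2.png")
c=np.zeros((600,720,3),np.uint8); c[:267,:480]=cv2.resize(a,(480,267)); c[267:597,:420]=cv2.resize(b,(420,330)); cv2.imwrite("pics/f.png",c)
for n,v,z in (("mill",(497.5,332.6),125),("jar",(501.8,248.7),81),("tin",(506.2,164.9),105),("caddy",(510.5,81),90)):
    x=np.array([*v,z])/1000; print(n,"f1 px",(pix(p,x)-(140,150))*480/180,"f2 px",(pix(q,x)-(310,190))*3+(0,267))
```

```text
mill f1 px [ 49.07 137.1 ] f2 px [333.97 425.64]
jar f1 px [157.34 139.89] f2 px [243.73 406.78]
tin f1 px [243.19 132.89] f2 px [171.32 339.52]
caddy f1 px [338.56 131.64] f2 px [101.32 306.34]
```

View pics/f.png

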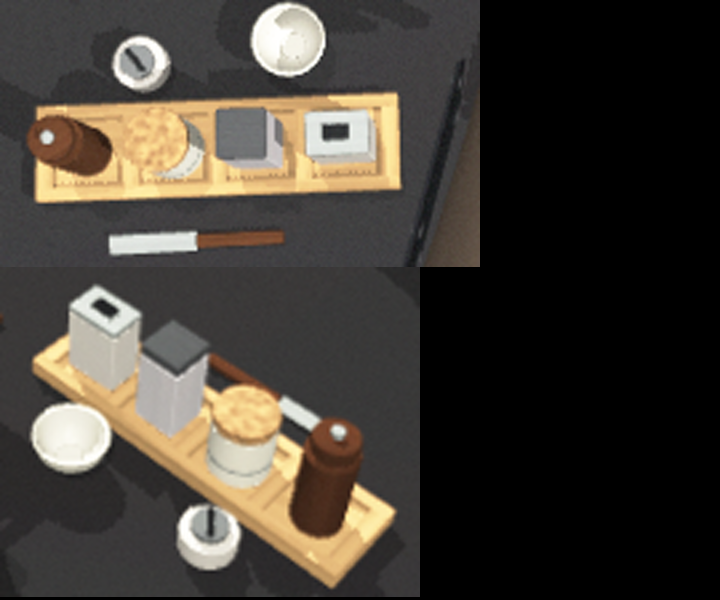

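All four stand upright in the recesses. From the left they are mill (47,137), jar (157,138), tin (242,133) and caddy (338,132), each within 1–2 px of the height prediction, so they sit flat. Handing in.

```bash
python3 -c "
from plant import ctrl
print(ctrl.close_job())"
```

```text
the job is handed in; nothing more can be done
None
```

The job is handed in: from left to right the new rack now holds the mill, jar, tin and caddy in reversed order, and the last pictures showed all four upright in their recesses at about 31 s on the clock.

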